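# Fit the hose elbow to the inclined filler port and jog the pump

## Task

Take the blue elbow fitting out of the white rack, thread it into the inclined port (enter with the hose barb over the blue mark, then turn clockwise until it tightens) and stop with the barb over the red pointer. Let go of it, then push the jog toggle over to its green side, hold it there for about a second, and let it spring back to the middle. Leave everything else where it stands.

Things in the scene. Friction and masses are not known exactly. Their poses are not given: they have to be found in the camera images.
- elbow: Loose elbow fitting, 0.3 to 0.55 kg, 96 mm tall along its own z. Origin: centre of the flat foot of its plug; z runs up the axis, x the way the barb points. Steel plug 40 mm in diameter (foot bevelled 4 mm) from z = 0 to 40 mm, then a steel flange 80 mm in diameter to z = 46. Starts hanging upright at either end of the rack, barb to the rack's +y side, within 45 degrees.
- elbow_grip (a point): Middle of the elbow's blue grip block, on its axis at z = 75 mm. The block is 38 mm (elbow x) by 32 mm (elbow y), z = 46 to 96 mm: grip it across its y faces, fingers clear of the barb. Axes as the elbow's.
- elbow_pins (a point): On the elbow's axis at z = 16 mm: here two round brass pins of 10 mm diameter stick out along the elbow's +x and -x, their tips 29 mm from the axis. They are its thread.
- barb_tip (a point): End of the elbow's steel hose barb, (90, 0, 80) mm in the elbow's frame. The barb is 22 to 27 mm thick and runs straight out from the block along elbow x.
- blank: Loose blanking plug, a bystander: the same plug, pins, flange and block as the elbow but with a grey block and no barb. It hangs at the rack's other end and stays there.
- rack: Fixed white rack, 240 mm (x) by 104 mm (y), 65 mm high: two rails along its x with a 64 mm slot between. Origin: centre of its underside, z up. Hanging fittings sit 57 mm either way from its middle along x, their origins 25 mm above the table.
- port: Fixed steel and brass port (female quarter-turn thread), 88 mm outside, 55 mm deep, clamped in a white stand, mouth 170 mm above the table, leaning 30 degrees from vertical roughly towards the robot. Origin: centre of the mouth; z runs out of the mouth along the bore; x points to the blue entry mark. Bore 43 mm in diameter, 1.5 mm clear all round the plug.
- entry_mark (a point): Blue mark on the port's rim, 37.5 mm from its axis along port x. Two straight notches in the bore, along port +x and -x, let the elbow's pins in with about 3 mm to spare each side: enter with the barb over this mark (elbow x along port x). Half a turn round it also enters, but then cannot come to the pointer.
- ledges (a point): On the port's axis 16 mm inside. Two brass ledges with sloping undersides: turned clockwise seen from outside (negative about port z), the pins run under them and draw the elbow 4 mm down the bore between about 20 and 75 degrees of turn; then they run level to an end stop near 120 degrees. Home, the elbow's origin is at port z = -37 mm, its flange 3 mm off the mouth, and friction keeps it there.
- seat (a joint): How far the sprung black rubber seat in the bottom of the port is pressed in (m, 0 to 0.010). The plug's foot meets it with the elbow's origin at port z = -33 mm (flange 7 mm off the mouth), low enough to start turning; it pushes back with 8 N at first and 1 N more per mm, 12 N when home.
- pointer_tip (a point): Tip of the flat red pointer beside the port's rim, 90 mm from the port's axis at the height of the mouth. Its z is the port's z and its x points outward from the axis: the elbow's x must end along it. It stands 76 to 100 degrees clockwise of the blue entry mark; it is stiff but must not be knocked aside.
- switchbox: Fixed grey switch box, 100 mm (x) by 130 mm (y), 55 mm high; origin: centre of its underside, z up. A green disc lies on its top towards +y and a red disc towards -y. The toggle's hinge is at (0, 0, 55) mm.
- jog (a joint): Angle of the toggle, rad: 0 upright, positive leaning to the green (+y) side, end stops at 0.5 and -0.5. A spring of 0.6 N m/rad brings it back to 0. Counts as pushed over beyond 0.35.
- jog_knob (a point): Centre of the toggle's black ball, 24 mm diameter, on a 14 mm steel stem, 85 mm above the hinge (140 mm above the table when upright).
- bowl_a: Bystander: loose small gold bowl, 72 mm wide, 42 mm high; origin under its middle.
- bowl_b: Bystander: loose gold bowl, 100 mm wide, 55 mm high; origin under its middle.
- bowl_c: Bystander: loose gold bowl, 100 mm wide, 55 mm high; origin under its middle.
- spray: Bystander: loose white bottle with a blue cap, 56 mm wide, 170 mm tall; origin under its middle.
- jar: Bystander: loose glass jar with a gold lid, 72 mm wide, 100 mm tall; origin under its middle.
- spanner: Bystander: loose steel spanner, 190 mm long, lying flat on the table; origin under its middle.

How it is judged:
On the way, in this order (a step that is already met when the one before it is completed fails the run):
1. the elbow is lifted out of the rack (height (world z) of elbow above 0.09 m), for 0.1 s.
2. the elbow is threaded home with its barb over the pointer, and let go (z of elbow in the frame of port below -0.035 m and x of elbow in the frame of port between -0.003 and 0.003 m and y of elbow in the frame of port between -0.003 and 0.003 m and angle between the z axis of elbow and the z axis of port, either way round below 0.1 rad and angle between the x axis of elbow and the x axis of pointer_tip, either way round below 0.17 rad and x of barb_tip in the frame of pointer_tip above -0.04 m and contact force between elbow and the fingers below 0.1 N), for 0.3 s.
3. the toggle is held over to its green side, the elbow still home (z of elbow in the frame of port below -0.035 m and x of elbow in the frame of port between -0.003 and 0.003 m and y of elbow in the frame of port between -0.003 and 0.003 m and angle between the z axis of elbow and the z axis of port, either way round below 0.1 rad and angle between the x axis of elbow and the x axis of pointer_tip, either way round below 0.17 rad and x of barb_tip in the frame of pointer_tip above -0.04 m and value of joint jog above 0.35 rad), for 0.7 s.
At the end, for the whole second after the job is handed in: The elbow sits in the port, threaded under the ledges (origin at least 35 mm below the mouth and within 3 mm of the axis, axes within 0.1 rad), its barb within 0.17 rad (10 degrees) of the red pointer, at rest and let go, and the toggle back within 0.08 rad of the middle (z of elbow in the frame of port below -0.035 m and x of elbow in the frame of port between -0.003 and 0.003 m and y of elbow in the frame of port between -0.003 and 0.003 m and angle between the z axis of elbow and the z axis of port, either way round below 0.1 rad and angle between the x axis of elbow and the x axis of pointer_tip, either way round below 0.17 rad and x of barb_tip in the frame of pointer_tip above -0.04 m and linear speed of elbow below 0.02 m/s and value of joint jog between -0.08 and 0.08 rad); the robot touches nothing.
It fails at once if a bystander is moved more than 25 mm (distance of any of blank, bowl_a, bowl_b, bowl_c, spray, jar, spanner from where it was at the start of the episode above 0.025 m).
It fails at once if the toggle is pushed over to its red side (value of joint jog below -0.25 rad).
It fails at once if the red pointer is shifted (distance of pointer_tip from where it was at the start of the episode above 0.01 m).
It also fails if it takes over 58 s, if anything falls off the work surface, if the arm or the gripper's body presses on something with over 40 N, if the wrist force passes 120 N, or if a joint passes its speed limit or range.

## Robot

A 7-joint arm with a two-finger parallel gripper is mounted at the origin on the work surface. World frame = base frame: x ahead of the robot, y to its left, z up, the work surface at z = 0. Lengths are in m, angles in rad, forces in N, time in s.
With the tool pointing down it reaches from about 0.425 to 0.875 m from the base axis. Payload 4.7 kg.
Tool frame: the origin (TCP) lies at the very end of the fingers, on their centre line; the grasp point (between the pads) lies 19 mm behind it; z points along the fingers, y is the line along which they close (so a half turn about z gives the same grasp; the last joint's range is limited). The gripper opens to 87 mm and grips with 3 to 60 N. Pads are 19 mm wide; open, the fingers measure 117 mm over their backs; the gripper's body (75 mm by 190 mm) begins 51 mm behind the grasp point.
Start: joints at [-1.197, 0.321, -0.07, 1.45, 0.023, 1.371, -0.057], TCP at [0.229, 0.608, 0.223] pointing down, gripper open.
Joint ranges: [-2.86, 2.86], [-0.3, 2.09], [-1.38, 1.24], [0.06, 2.45], [-1.56, 4.7], [0.09, 2.05], [-2.69, 2.69]. Speed limits (rad/s): [2.57, 2.57, 3.14, 3.14, 3.14, 3.14, 3.14].

## Interface

Orientations are given as a rotation vector (axis times angle).
In Python, from bench import ctrl gives the robot as it stands.
- The arm moves only by the shell command python3 -m jog 'ROWS' [FORCE]. ROWS is JSON, a list that holds one entry, the list of rows, each a list of 7 numbers: the shift along the tool's x, y, z in mm, then the turn, a rotation vector about the tool's x, y, z in degrees, then the finger opening in mm, from 0 to 87. A call has 1 to 10 rows; each row is the pose to reach, as a shift and turn from the pose commanded when the call began, along the tool's axes at that moment; what a row does not reach only later rows make up. A row lasts 1/10 s, in which the tool goes at most 50 mm and 8.59 degrees, less where a joint would pass 70% of its speed; a pose out of reach is approached as far as the arm can. A call with a gripper value outside its range is refused whole. The fingers move at their own pace and stop on an object; FORCE is the grip in N (left out, the last holds). Time passes only in rows, so rows that repeat a pose let the fingers close. It gives the time, the measured TCP pose, the force, the opening and the grip force at its end, in the units of the state.
- ctrl.get_state(): the state, without advancing time (a new reading comes with each control period).
- ctrl.get_image(name): name is "scene" or "top" or "wrist"; returns a dict with "image" (400x640x3 uint8, red, green, blue), "depth" (400x640 float32, m along the optical axis (not along the pixel's ray), 0 where there is no reading), "fov_y" (degrees; the focal length in pixels is half the picture's height over the tangent of half this angle, whatever the lens; pixels are square), "cx", "cy" (the principal point, pixels), "k1" (the pictures are not rectified: a ray, as slopes to the right and down, at radius r is drawn at 1 + k1 r^2 times it, then the intrinsics apply), "rvec" (rotation vector, rad) and "tvec" (3), from world to camera coordinates, as OpenCV has them. Camera axes: x right, y down, z forward; pixel columns grow to the right and rows downward; lengths in m; the calibration is good to about 2 mm. A picture is of the moment at which its call begins.
- ctrl.close_job(): hands the job in; it is judged then, once.
The state is a dict: "time": time; "joint_positions": joint angles; "qd": joint speeds; "joint_torque": joint torques, N m; "position": TCP position; "tool_rot": TCP orientation; "ft_force": force on the tool from outside, world axes, zero at the start; "torque": the same for the moment, N m; "grip_width": opening from 0.0 (shut) to 1.0 (fully open); "grip_force": force on a finger pad.
Only numpy, scipy, OpenCV 4.12 (cv2) and the standard library are available. Lean on these libraries where they do the work, as an engineer would, in place of code of your own. Each camera call takes 0.05 s, during which the arm holds its last target. There are 200 camera calls.

## Working session

There is one attempt and no reset: what is moved stays moved. The work goes in short steps, Python scripts to look and compute and a shell command to move; the robot and the scene stay as the last step left them, time stands still between calls to the robot, and variables do not carry over. Pictures are saved under pics/ and viewed, at most 10 in all, crops included, and the job is handed in when it is done.

```bash
ls; mkdir -p pics
cat > h.py <<'E'
import numpy as np, cv2
from scipy.spatial.transform import Rotation as R
from bench import ctrl
def cam(n):
    d=ctrl.get_image(n); h=d["image"].shape[0]
    f=h/2/np.tan(np.radians(d["fov_y"])/2)
    d["f"]=f; d["Rm"]=R.from_rotvec(np.array(d["rvec"])).as_matrix(); d["t"]=np.array(d["tvec"])
    return d
def rays(d,uv):
    uv=np.atleast_2d(np.array(uv,float)); q=(uv-[d["cx"],d["cy"]])/d["f"]; s=q.copy()
    for _ in range(30): s=q/(1+d["k1"]*(s**2).sum(1,keepdims=True))
    return np.c_[s,np.ones(len(s))]
def origin(d): return -d["Rm"].T@d["t"]
def onplane(d,uv,z):
    r=rays(d,uv)@d["Rm"]; o=origin(d); return o+r*((z-o[2])/r[:,2:3])
def depthpts(d,uv):
    uv=np.atleast_2d(uv).astype(int); z=d["depth"][uv[:,1],uv[:,0]]
    return (rays(d,uv)*z[:,None]-d["t"])@d["Rm"]
def cloud(d):
    h,w=d["depth"].shape; u,v=np.meshgrid(np.arange(w),np.arange(h))
    return depthpts(d,np.c_[u.ravel(),v.ravel()]).reshape(h,w,3)
def save(d,n,crop=None,s=1):
    im=d["image"]
    if crop: im=im[crop[1]:crop[3],crop[0]:crop[2]]
    cv2.imwrite("pics/"+n,cv2.cvtColor(cv2.resize(im,None,fx=s,fy=s,interpolation=cv2.INTER_CUBIC),cv2.COLOR_RGB2BGR))
def tool():
    s=ctrl.get_state(); return np.array(s["position"]),R.from_rotvec(s["tool_rot"])
E
python3 - <<'E'
from h import *
import pickle
for n in("scene","top"):
    d=cam(n); save(d,n+"1.png"); pickle.dump(d,open(n+".pkl","wb")); print(n,origin(d),d["f"],d["k1"])
print(ctrl.get_state())
E
```

```text
pics
scene [ 1.39049301 -0.12632026  0.98393577] 369.54708433109676 0.00220827477280887
top [ 0.30478696 -0.00679265  1.51392261] 486.2100967113256 -0.07649442938375864
{'time': 0.1, 'joint_positions': array([-1.19691458,  0.32177845, -0.07006374,  1.45155337,  0.02259007,
        1.3708046 , -0.05687795]), 'qd': array([-0.00079355, -0.00234308,  0.00152274, -0.00440119,  0.00110919,
       -0.00026767, -0.00053281]), 'joint_torque': array([ 1.75312307e-04, -4.92570949e+01, -4.05628402e-01, -3.13396418e+01,
       -6.39804220e-02,  3.95458750e-02,  4.51779124e-05]), 'position': array([0.22872429, 0.60789537, 0.22155133]), 'tool_rot': array([-5.62016848e-01, -3.09068245e+00,  2.73749317e-03]), 'ft_force': array([-0.6432817 , -0.25156453,  1.16275682]), 'torque': array([-0.00764373, -0.0274408 , -0.02913247]), 'grip_force': 0.0, 'grip_width': 1.000841851836387}
```

View pics/scene1.png

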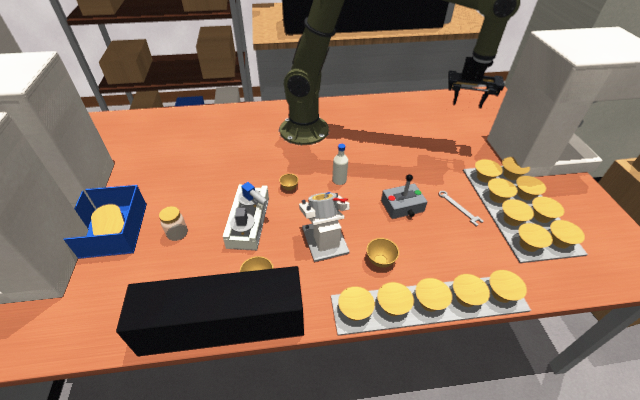

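View pics/top1.png

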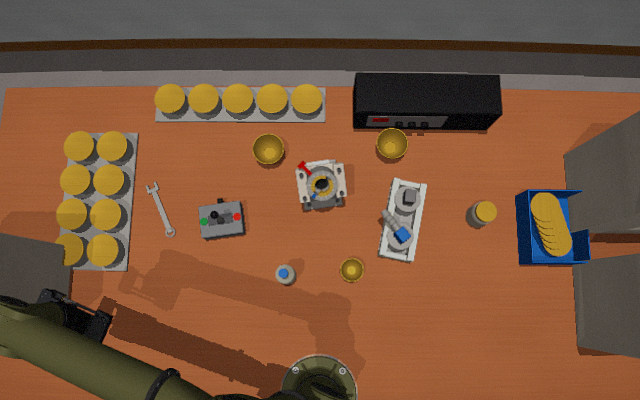

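The scene view has the rack at (245,215) with the elbow at its far end, the port at (325,215) and the switch box at (404,200). In the top view (+y left, +x up), the elbow is at (401,235), the port at (322,185), the red pointer at (303,167), and the switch box at (222,218) with green at its left end.

```bash
cat > m1.py <<'E'
from h import *
import pickle
T=pickle.load(open("top.pkl","rb")); S=pickle.load(open("scene.pkl","rb"))
a=cv2.resize(T["image"][150:220,285:360],None,fx=5.3,fy=5.3,interpolation=cv2.INTER_CUBIC)
b=cv2.resize(S["image"][175:265,285:365],None,fx=4.95,fy=4.95*371/446*1.0,interpolation=cv2.INTER_CUBIC)
a=a[:371];b=b[:371]
cv2.imwrite("pics/port.png",cv2.cvtColor(np.hstack([a,b]),cv2.COLOR_RGB2BGR)); print(a.shape,b.shape)
def mask(d,kind,box):
    hsv=cv2.cvtColor(d["image"],cv2.COLOR_RGB2HSV).astype(int);h,s,v=hsv[...,0],hsv[...,1],hsv[...,2]
    m={"blue":(h>98)&(h<125)&(s>130)&(v>60),"red":((h<4)|(h>174))&(s>180)&(v>90),"green":(h>45)&(h<85)&(s>100)&(v>40),
       "white":(s<40)&(v>170),"black":(v<45)}[kind]
    o=np.zeros_like(m);x0,y0,x1,y1=box;o[y0:y1,x0:x1]=m[y0:y1,x0:x1];v,u=np.nonzero(o);return np.c_[u,v]
if __name__=="__main__":
  C={"T":cloud(T),"S":cloud(S)}
  for nm,d,k,b in [("elbow",T,"blue",(370,170,440,270)),("elbow",S,"blue",(225,170,275,240)),("entry",T,"blue",(290,150,360,220)),("entry",S,"blue",(290,175,365,265)),
   ("ptr",T,"red",(285,150,330,185)),("ptr",S,"red",(325,185,365,215)),("green",T,"green",(195,195,215,235)),("reddisc",T,"red",(225,200,245,235)),("green",S,"green",(380,175,430,215)),("reddisc",S,"red",(375,175,430,215))]:
    uv=mask(d,k,b)
    if len(uv)==0: print(nm,"none");continue
    p=depthpts(d,uv); print(nm,len(uv),"uv",uv.mean(0).round(1),"p",np.median(p,0).round(4),"min",p.min(0).round(3),"max",p.max(0).round(3))
  c=C["T"][175:270,370:435].reshape(-1,3)
  for lo,hi in[(.055,.072),(.068,.08),(.09,.116),(.117,.13)]:
    q=c[(c[:,2]>lo)&(c[:,2]<hi)]; r=cv2.minAreaRect((q[:,:2]*1000).astype(np.float32)); print(lo,len(q),r)
E
python3 m1.py
```

```text
(371, 398, 3) (371, 396, 3)
elbow 156 uv [402.  234.7] p [ 0.4683 -0.2348  0.1215] min [ 0.305 -0.266  0.072] max [ 0.492 -0.007  1.514]
elbow 134 uv [247.3 190.1] p [ 0.4779 -0.2392  0.1181] min [ 0.446 -0.257  0.073] max [ 1.39  -0.126  0.984]
entry 11 uv [313.4 195.6] p [0.5725 0.022  0.1592] min [0.569 0.016 0.155] max [0.578 0.025 0.162]
entry none
ptr 59 uv [304.2 168. ] p [0.6456 0.0474 0.1992] min [0.629 0.028 0.135] max [0.659 0.064 0.211]
ptr 27 uv [340.7 199.4] p [0.6472 0.0476 0.2008] min [0.624 0.029 0.186] max [0.659 0.064 0.206]
green 46 uv [203.4 221.1] p [0.5115 0.3576 0.0573] min [0.501 0.346 0.049] max [0.522 0.369 0.067]
reddisc 38 uv [236.6 216.1] p [0.5279 0.2554 0.0589] min [0.518 0.245 0.054] max [0.538 0.266 0.067]
green 24 uv [417.5 192. ] p [0.5069 0.3561 0.0564] min [0.494 0.345 0.053] max [0.52  0.367 0.06 ]
reddisc 20 uv [391.2 197.6] p [0.5235 0.2553 0.0572] min [0.515 0.245 0.055] max [0.532 0.263 0.06 ]
0.055 1271 ((524.1685180664062, -248.34466552734375), (105.89035034179688, 240.48751831054688), 78.56474304199219)
0.068 815 ((524.5528564453125, -247.39816284179688), (103.80384826660156, 231.69686889648438), 78.35924530029297)
0.09 181 ((534.0821533203125, -218.47511291503906), (82.23927307128906, 157.85043334960938), 73.08477020263672)
0.117 314 ((529.68798828125, -222.5421600341797), (89.88015747070312, 157.52200317382812), 81.16004943847656)
```

View pics/port.png

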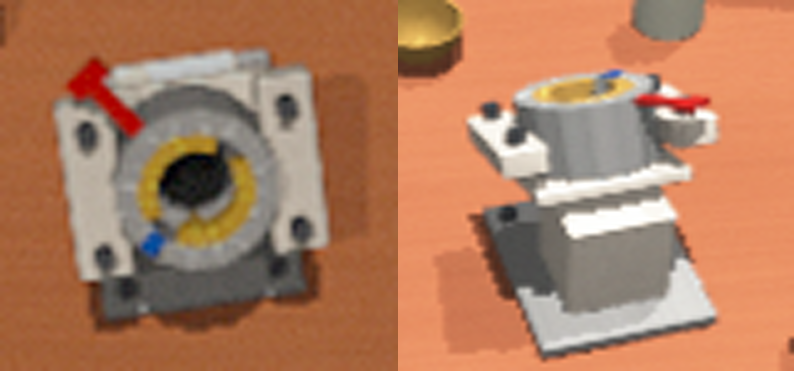

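The crop shows the port's mouth centred near top-view pixel (322,185), the blue mark at (314,196) and the red pointer running from (311,175) to (302,165).

```bash
cat > m2.py <<'E'
from h import *
import pickle
T=pickle.load(open("top.pkl","rb")); S=pickle.load(open("scene.pkl","rb"))
w=cam("wrist"); p,r=tool()
print("wrist cam in tool: o",r.inv().apply(origin(w)-p).round(3),"fwd",r.inv().apply(w["Rm"][2]).round(3),"right",r.inv().apply(w["Rm"][0]).round(3),w["fov_y"])
P=np.vstack([cloud(T)[150:215,290:355].reshape(-1,3),cloud(S)[175:265,290:365].reshape(-1,3)])
P=P[(P[:,2]>.13)&(P[:,2]<.21)]
rng=np.random.default_rng(0);best=0
for _ in range(3000):
    a=P[rng.choice(len(P),3,False)];n=np.cross(a[1]-a[0],a[2]-a[0]);L=np.linalg.norm(n)
    if L<1e-6: continue
    n/=L; n*=np.sign(n[2])
    if abs(n[2]-.866)>.06: continue
    m=abs((P-a[0])@n)<.002
    if m.sum()>best: best=m.sum();M=m
q=P[M];c=q.mean(0);n=np.linalg.svd(q-c)[2][2];n*=np.sign(n[2]);print(best,len(P),c.round(4),n.round(3),q.min(0),q.max(0))
E
python3 m2.py
```

```text
wrist cam in tool: o [ 0.074 -0.    -0.162] fwd [-0.274 -0.     0.962] right [-0.  1.  0.] 62.445265713952516
521 2769 [0.6068 0.0036 0.1755] [-0.494 -0.071  0.867] [ 0.56006278 -0.04663894  0.1454569 ] [0.65884854 0.06128838 0.20763864]
```

```bash
cat >> h.py <<'E'
def frame(z,x):
    z=np.array(z,float);z/=np.linalg.norm(z);x=np.array(x,float);x=x-z*(x@z);x/=np.linalg.norm(x)
    return np.c_[x,np.cross(z,x),z]
def go(pos,Rt):
    p,r=tool();Rt=R.from_matrix(Rt); d=r.inv().apply(np.array(pos)-p)*1e3; a=np.degrees((r.inv()*Rt).as_rotvec())
    print("mm",d.round(1),"deg",a.round(1),"rows>=",max(np.linalg.norm(d)/50,np.linalg.norm(a)/8.59).round(1))
E
python3 - <<'E'
from h import *
n=np.array([-.494,-.071,.867]);x=np.array([.5725,.022,.16])-np.array([.60,0,.17])
c=np.array([.6,0,.17]); go(c+n*.16+[0,0,.01],frame(-n,x))
E
```

```text
mm [-491.5 -477.   -96.2] deg [-18.1 -24.   15.7] rows>= 13.8
```

```bash
python3 -m jog '[[[-245,-240,-70,-9,-12,8,87],[-245,-240,-70,-9,-12,8,87],[-245,-240,-70,-9,-12,8,87],[-245,-240,-70,-9,-12,8,87],[-245,-240,-70,-9,-12,8,87],[-245,-240,-70,-9,-12,8,87],[-491,-477,-96,-18,-24,16,87],[-491,-477,-96,-18,-24,16,87],[-491,-477,-96,-18,-24,16,87],[-491,-477,-96,-18,-24,16,87]]]'
python3 - <<'E'
from h import *
n=np.array([-.494,-.071,.867]);x=np.array([.5725,.022,.16])-np.array([.60,0,.17])
c=np.array([.6,0,.17]); go(c+n*.16+[0,0,.01],frame(-n,x))
E
```

```text
time: 1.15
position: [0.412, 0.2771, 0.2639]
tool_rot: [0.849, 2.58, 0.234]
ft_force: [1.5, -2.4, 1.1]
grip_width: 1.0
grip_force: 0.0
mm [-270.4 -157.7  -10.7] deg [-4.3 -1.7  0.7] rows>= 6.3
```

```bash
python3 -m jog '[[[-270,-158,-11,-4.3,-1.7,0.7,87],[-270,-158,-11,-4.3,-1.7,0.7,87],[-270,-158,-11,-4.3,-1.7,0.7,87],[-270,-158,-11,-4.3,-1.7,0.7,87],[-270,-158,-11,-4.3,-1.7,0.7,87],[-270,-158,-11,-4.3,-1.7,0.7,87],[-270,-158,-11,-4.3,-1.7,0.7,87],[-270,-158,-11,-4.3,-1.7,0.7,87],[-270,-158,-11,-4.3,-1.7,0.7,87],[-270,-158,-11,-4.3,-1.7,0.7,87]]]'
python3 - <<'E'
from h import *
import pickle
n=np.array([-.494,-.071,.867]);x=np.array([.5725,.022,.16])-np.array([.60,0,.17])
c=np.array([.6,0,.17]); go(c+n*.16+[0,0,.01],frame(-n,x))
d=cam("wrist");save(d,"wport.png");pickle.dump(d,open("wport.pkl","wb"))
E
```

```text
time: 2.15
position: [0.5423, 0.0394, 0.2944]
tool_rot: [0.818, 2.553, 0.329]
ft_force: [1.7, -0.3, -0.4]
grip_width: 0.999
grip_force: 0.0
mm [-22.8 -42.6 -36. ] deg [ 0.1 -1.7  0.8] rows>= 1.2
```

View pics/wport.png

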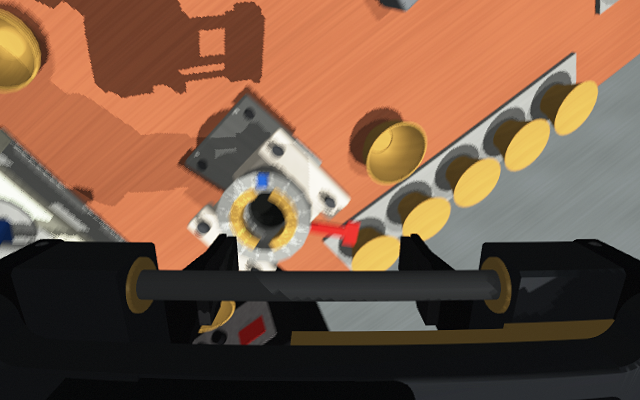

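The wrist view shows the port's mouth centred near (265,215), the blue mark at (263,180) and the pointer running right to (350,232). The mouth is all visible.

```bash
cat > m3.py <<'E'
from h import *
import pickle
from scipy.optimize import least_squares
d=pickle.load(open("wport.pkl","rb")); C=cloud(d)
hsv=cv2.cvtColor(d["image"],cv2.COLOR_RGB2HSV).astype(int);h,s,v=[hsv[...,i] for i in range(3)]
box=np.zeros(h.shape,bool);box[165:268,205:365]=1
blue=box&(h>98)&(h<125)&(s>130)&(v>60); red=box&((h<5)|(h>174))&(s>170)&(v>90)
P=C[165:268,205:330].reshape(-1,3);ok=(P[:,2]>.13)&(P[:,2]<.21);P=P[ok]
n=np.array([-.494,-.071,.867]);c=np.median(C[blue],0)
for t in(.006,.004,.0025,.0025):
    m=(abs((P-c)@n)<t)&(np.linalg.norm(P-np.median(P,0),axis=1)<.06);q=P[m];c=q.mean(0);n=np.linalg.svd(q-c)[2][2];n*=np.sign(n[2])
ex=frame(n,[-1,0,0]);uvp=np.c_[(q-c)@ex[:,0],(q-c)@ex[:,1]]
ctr,rad=cv2.minEnclosingCircle((uvp*1000).astype(np.float32));print("n",n.round(4),"tilt",np.degrees(np.arccos(n[2])),len(q),"circ",ctr,rad)
# outer edge by angle bins
def edges(o,k):
    e=uvp*1000-o;a=np.arctan2(e[:,1],e[:,0]);r=np.hypot(*e.T);out=[]
    for b in np.arange(-np.pi,np.pi,.15):
        g=(a>=b)&(a<b+.15)
        if g.sum()>5: out.append((e[g]+o)[np.argsort(r[g])[-1 if k else 0]])
    return np.array(out)
o=np.array(ctr)
for k,r0 in((1,44),(0,21.5)):
    for _ in range(3):
        E=edges(o,k);f=least_squares(lambda x:np.hypot(E[:,0]-x[0],E[:,1]-x[1])-x[2],[*o,r0],loss="soft_l1");o=f.x[:2]
    print("edge",k,f.x.round(2)); 
    if k: oo=f.x[:2].copy()
def px(mask):  # rays onto mouth plane
    vv,uu=np.nonzero(mask);r=rays(d,np.c_[uu,vv])@d["Rm"];O=origin(d);return O+r*(((c-O)@n)/(r@n))[:,None]
org=c+ex[:,:2]@oo/1e3;print("org",org.round(4))
b=px(blue).mean(0);rp=px(red);x=b-org;print("mark r",np.linalg.norm(x)*1e3,"red depth h",np.median((C[red]-org)@n))
F=frame(n,x);l=(rp-org)@F;print("red angle",np.degrees(np.arctan2(l[:,1],l[:,0])).mean(),"range r",np.hypot(l[:,0],l[:,1]).min(),np.hypot(l[:,0],l[:,1]).max())
g=l-l.mean(0);ax=np.linalg.svd(g[:,:2])[2][0];print("axis dir",np.degrees(np.arctan2(ax[1],ax[0])))
np.savez("port.npz",org=org,F=F);print(F.round(4))
E
python3 m3.py
```

```text
n [-0.4887 -0.08    0.8688] tilt 29.680056253316287 4884 circ (-6.751222610473633, -1.7104988098144531) 53.61282730102539
edge 1 [ 0.07  3.05 44.36]
edge 0 [ 0.03  3.46 21.86]
org [ 0.5983 -0.003   0.1706]
mark r 36.37033711244262 red depth h -0.0013291814229840994
red angle -103.69016951326029 range r 0.04412566168338658 0.08881492128450263
axis dir 76.50120022229994
[[-0.7397 -0.4627 -0.4887]
 [ 0.5661 -0.8205 -0.08  ]
 [-0.3639 -0.3358  0.8688]]
```

```bash
cat > m4.py <<'E'
from h import *
import pickle
d=pickle.load(open("wport.pkl","rb"));z=np.load("port.npz");org,F=z["org"],z["F"]
# rectified mouth-plane patch, 4 px/mm, +-95 mm ; port x up
S=3;N=95*S*2;yy,xx=np.mgrid[0:N,0:N];lx=(N/2-yy)/S/1e3;ly=(N/2-xx)/S/1e3
W=org+lx[...,None]*F[:,0]+ly[...,None]*F[:,1];c=W@d["Rm"].T+d["t"];s=c[...,:2]/c[...,2:];s=s*(1+d["k1"]*(s**2).sum(-1,keepdims=True))
im=cv2.remap(d["image"],(s[...,0]*d["f"]+d["cx"]).astype(np.float32),(s[...,1]*d["f"]+d["cy"]).astype(np.float32),cv2.INTER_CUBIC)
cv2.imwrite("pics/rect.png",cv2.cvtColor(im,cv2.COLOR_RGB2BGR))
hsv=cv2.cvtColor(im,cv2.COLOR_RGB2HSV).astype(int);a=np.degrees(np.arctan2(ly,lx));r=np.hypot(lx,ly)*1e3
blue=(hsv[...,0]>98)&(hsv[...,0]<125)&(hsv[...,1]>90)&(r<48)&(r>25)
print("blue ang",a[blue].mean(),a[blue].min(),a[blue].max(),"r",r[blue].min(),r[blue].max())
gold=(hsv[...,0]>14)&(hsv[...,0]<32)&(hsv[...,1]>110)
for R0 in(24,26,28,30):
    print(R0,[(b,round(float(gold[(abs(r-R0)<1)&(abs(a-b)<=3)].mean()),1)) for b in range(-36,37,6)],[(b,round(float(gold[(abs(r-R0)<1)&(abs((a-b+180)%360-180)<=3)].mean()),1)) for b in range(144,217,6)])
E
python3 m4.py
```

```text
blue ang 8.238368540178794 -8.325650330426836 137.5895018472409 r 28.364688532673075 47.792375031076986
24 [(-36, 1.0), (-30, 1.0), (-24, 1.0), (-18, 0.9), (-12, 0.0), (-6, 0.0), (0, 0.0), (6, 0.0), (12, 0.0), (18, 0.4), (24, 1.0), (30, 1.0), (36, 1.0)] [(144, 1.0), (150, 1.0), (156, 1.0), (162, 0.3), (168, 0.0), (174, 0.0), (180, 0.0), (186, 0.5), (192, 1.0), (198, 1.0), (204, 1.0), (210, 1.0), (216, 1.0)]
26 [(-36, 0.3), (-30, 1.0), (-24, 1.0), (-18, 0.5), (-12, 0.0), (-6, 0.0), (0, 0.0), (6, 0.0), (12, 0.0), (18, 0.3), (24, 1.0), (30, 1.0), (36, 1.0)] [(144, 1.0), (150, 1.0), (156, 1.0), (162, 0.2), (168, 0.0), (174, 0.0), (180, 0.1), (186, 0.9), (192, 1.0), (198, 1.0), (204, 1.0), (210, 1.0), (216, 1.0)]
28 [(-36, 0.0), (-30, 0.1), (-24, 0.3), (-18, 0.1), (-12, 0.0), (-6, 0.0), (0, 0.0), (6, 0.0), (12, 0.0), (18, 0.2), (24, 0.9), (30, 1.0), (36, 1.0)] [(144, 1.0), (150, 1.0), (156, 1.0), (162, 0.0), (168, 0.0), (174, 0.0), (180, 0.2), (186, 1.0), (192, 1.0), (198, 1.0), (204, 1.0), (210, 1.0), (216, 1.0)]
30 [(-36, 0.0), (-30, 0.0), (-24, 0.0), (-18, 0.0), (-12, 0.0), (-6, 0.0), (0, 0.0), (6, 0.0), (12, 0.0), (18, 0.0), (24, 0.2), (30, 0.3), (36, 0.5)] [(144, 1.0), (150, 1.0), (156, 0.9), (162, 0.0), (168, 0.0), (174, 0.0), (180, 0.0), (186, 0.9), (192, 1.0), (198, 1.0), (204, 1.0), (210, 1.0), (216, 1.0)]
```

View pics/rect.png

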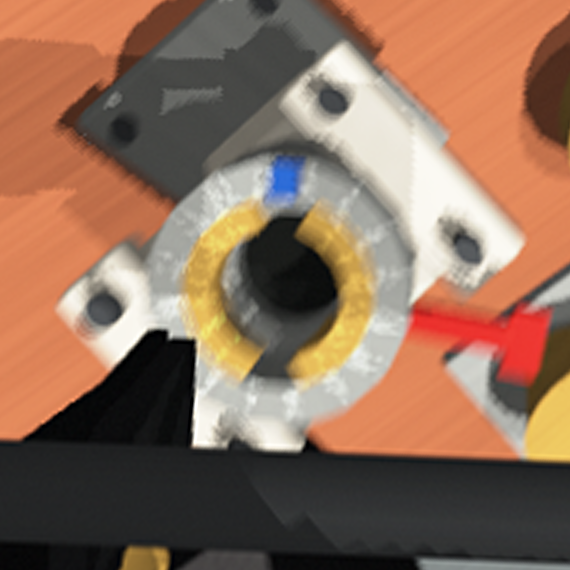

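The rectified patch shows the ring centred near pixel (280.5,288), not (285,285), so the depth edges bias the centre by about 2 mm. The blue mark is at (285,178) and the pointer's end at (525,345). I'll take the second measurement from a settled, better-centred pose, using colour edges.

```bash
python3 -m jog '[[[-50,-45,0,0,0,0,87],[-50,-45,0,0,0,0,87],[-50,-45,0,0,0,0,87],[-50,-45,0,0,0,0,87],[-50,-45,0,0,0,0,87]]]'
cat > m5.py <<'E'
from h import *
import pickle,os
from scipy.optimize import least_squares
if not os.path.exists("wport2.pkl"):
    d=cam("wrist");pickle.dump(d,open("wport2.pkl","wb"));print(abs(ctrl.get_state()["qd"]).max())
d=pickle.load(open("wport2.pkl","rb"));z=np.load("port.npz");org,F=z["org"],z["F"]
C=cloud(d).reshape(-1,3);L=(C-org)@F;rr=np.hypot(L[:,0],L[:,1])
for t in(.006,.003,.0025):
    q=C[(rr>.024)&(rr<.042)&(abs(L[:,2])<t)];n=np.linalg.svd(q-q.mean(0))[2][2];n*=np.sign(n[2])
    org=org+n*((q.mean(0)-org)@n);F=frame(n,F[:,0]);L=(C-org)@F
print(len(q),"n",n.round(4),np.degrees(np.arccos(n[2])),"org",org.round(4))
S=3;N=95*S*2;yy,xx=np.mgrid[0:N,0:N];lx=(N/2-yy)/S;ly=(N/2-xx)/S
W=org+lx[...,None]*F[:,0]/1e3+ly[...,None]*F[:,1]/1e3;c=W@d["Rm"].T+d["t"];s=c[...,:2]/c[...,2:];s=s*(1+d["k1"]*(s**2).sum(-1,keepdims=True))
im=cv2.remap(d["image"],(s[...,0]*d["f"]+d["cx"]).astype(np.float32),(s[...,1]*d["f"]+d["cy"]).astype(np.float32),cv2.INTER_CUBIC)
hsv=cv2.cvtColor(im,cv2.COLOR_RGB2HSV).astype(int);H,Sa,V=[hsv[...,i] for i in range(3)]
gold=((H>14)&(H<32)&(Sa>110)&(np.hypot(lx,ly)<38)).astype(np.uint8)
gold=cv2.morphologyEx(gold,cv2.MORPH_OPEN,np.ones((5,5)))
cs=sorted(cv2.findContours(gold,cv2.RETR_EXTERNAL,cv2.CHAIN_APPROX_NONE)[0],key=cv2.contourArea)[-2:]
E=np.vstack(cs)[:,0].astype(float);E=np.c_[(N/2-E[:,1])/S,(N/2-E[:,0])/S]
# gold ring = two sectors: fit concentric inner+outer circles, robust
f=least_squares(lambda x:np.minimum(abs(np.hypot(*(E-x[:2]).T)-x[2]),abs(np.hypot(*(E-x[:2]).T)-x[3])),[0,1,21.5,31],loss="soft_l1",f_scale=.5)
ctr=f.x[:2];print("gold ctr,r",f.x.round(2))
blue=(H>98)&(H<125)&(Sa>120)&(abs(np.hypot(lx,ly)-37)<8)&(abs(ly)<12)
b=np.array([lx[blue].mean(),ly[blue].mean()])-ctr;print("mark",np.hypot(*b),np.degrees(np.arctan2(b[1],b[0])))
red=((H<5)|(H>174))&(Sa>170)&(V>90)&(np.hypot(lx,ly)<94)&(ly<-35)
p=np.c_[lx[red],ly[red]]-ctr;print("ptr ang",np.degrees(np.arctan2(p[:,1],p[:,0])).mean(),"rmax",np.hypot(*p.T).max(),"offset of line: far",np.degrees(np.arctan2(*p[np.hypot(*p.T)>70].mean(0)[::-1])),"near",np.degrees(np.arctan2(*p[np.hypot(*p.T)<60].mean(0)[::-1])))
a=np.degrees(np.arctan2(ly-ctr[1],lx-ctr[0]));r=np.hypot(lx-ctr[0],ly-ctr[1]);g=(r>23)&(r<29)&(gold==0)
g1=a[g&(abs(a)<35)];g2=(a[g&(abs(a)>145)])%360;print("notch",np.median(g1),np.median(g2))
np.savez("port2.npz",org=org+F[:,:2]@ctr/1e3,F=F,p=p);print((org+F[:,:2]@ctr/1e3).round(4))
for q in cs: cv2.drawContours(im,[q],-1,(255,0,255),1)
cv2.circle(im,(int(N/2-ctr[1]*S),int(N/2-ctr[0]*S)),44*S,(0,255,0),1);cv2.imwrite("pics/rect2.png",cv2.cvtColor(im,cv2.COLOR_RGB2BGR))
E
python3 m5.py
```

```text
time: 2.7
position: [0.5563, -0.0231, 0.295]
tool_rot: [0.816, 2.554, 0.329]
ft_force: [-0.2, 0.4, -0.1]
grip_width: 0.999
grip_force: 0.0
0.0036863258057137516
4296 n [-0.4926 -0.0787  0.8667] 29.92391616030841 org [ 0.5983 -0.003   0.1707]
gold ctr,r [ 0.44  0.76 20.96 30.96]
mark 36.89696527088104 -3.613228922924542
ptr ang -101.7776360320692 rmax 90.03561725080361 offset of line: far -101.76377137910704 near -101.767836842834
notch -3.154417996474382 176.7775683096046
[ 0.5976 -0.0034  0.1703]
```

View pics/rect2.png

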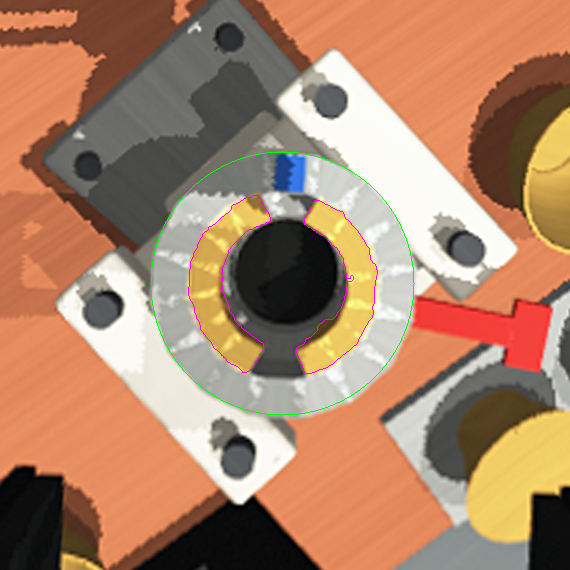

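The second patch fits: the 44 mm circle lies on the rim, the mark is at (290,174) and the pointer's end at (530,335). Mark and notches agree at about -3.3°, and the pointer is 98.4° clockwise of the mark. Now the elbow.

Run:
```python
from h import *
z=np.load("port2.npz");F=z["F"]@R.from_rotvec([0,0,np.radians(-3.3)]).as_matrix();P=R.from_rotvec(F[:,2]*np.radians(-98.4)).as_matrix()@F
np.savez("portf.npz",org=z["org"],F=F,P=P);print(F.round(3),P[:,0].round(3))
x=[np.cos(np.radians(34)),np.sin(np.radians(34)),0]
go([.427,-.264,.25],frame([0,0,-1],x))
```

```text
[[-0.71  -0.504 -0.493]
 [ 0.613 -0.786 -0.079]
 [-0.348 -0.358  0.867]] [0.602 0.688 0.405]
mm [ -34.1 -271.5  -43.5] deg [ 33.   -6.7 107.9] rows>= 13.2
```

```bash
python3 -m jog '[[[-34,-271,-43,33,-7,108,87],[-34,-271,-43,33,-7,108,87],[-34,-271,-43,33,-7,108,87],[-34,-271,-43,33,-7,108,87],[-34,-271,-43,33,-7,108,87],[-34,-271,-43,33,-7,108,87],[-34,-271,-43,33,-7,108,87],[-34,-271,-43,33,-7,108,87],[-34,-271,-43,33,-7,108,87],[-34,-271,-43,33,-7,108,87]]]'
python3 - <<'E'
from h import *
x=[np.cos(np.radians(34)),np.sin(np.radians(34)),0]
go([.427,-.264,.25],frame([0,0,-1],x)); print(ctrl.get_state()["joint_positions"].round(2))
E
```

```text
time: 3.75
position: [0.4278, -0.2636, 0.25]
tool_rot: [2.617, 1.496, 0.1]
ft_force: [0.4, -0.2, -0.5]
grip_width: 0.995
grip_force: 0.0
mm [-0.8 -0.5 -0. ] deg [ 8.  -1.5 25.5] rows>= 3.1
[ 0.59 -0.11 -0.09  1.88 -0.    1.23 -0.03]
```

```bash
python3 -m jog '[[[0,0,0,8,-1.5,25.5,87],[0,0,0,8,-1.5,25.5,87],[0,0,0,8,-1.5,25.5,87],[0,0,0,8,-1.5,25.5,87],[0,0,0,8,-1.5,25.5,87]]]'
cat > m6.py <<'E'
from h import *
d=cam("wrist");C=cloud(d);np.save("c_elb.npy",C)
hsv=cv2.cvtColor(d["image"],cv2.COLOR_RGB2HSV).astype(int);H,Sa,V=[hsv[...,i] for i in range(3)]
m=((H>98)&(H<125)&(Sa>120)&(V>50)&(abs(C[...,2]-.121)<.006)&(np.hypot(C[...,0]-.468,C[...,1]+.236)<.05)).astype(np.uint8)
m=cv2.morphologyEx(m,cv2.MORPH_OPEN,np.ones((3,3)))
vv,uu=np.nonzero(m);print("top z",np.median(C[m>0][:,2]))
q=onplane(d,np.c_[uu,vv],.121);r=cv2.minAreaRect((q[:,:2]*1e4).astype(np.float32));print("block",np.array(r[0])/10,np.array(r[1])/10,r[2])
# steel barb: height .09-.122, non blue, within reach of block
c0=np.array(r[0])/1e4
M=(C[...,2]>.092)&(C[...,2]<.122)&(np.hypot(C[...,0]-c0[0],C[...,1]-c0[1])<.105)&(m==0)&(Sa<110)&(np.hypot(C[...,0]-c0[0],C[...,1]-c0[1])>.03)
B=C[M];B=B[(B[:,:2]-c0)@[np.cos(.6),np.sin(.6)]>0];print(len(B));g=B[:,:2].mean(0)-c0;print("barb yaw",np.degrees(np.arctan2(g[1],g[0])),"max reach",np.linalg.norm(B[:,:2]-c0,axis=1).max())
a=np.linalg.svd(B[:,:2]-B[:,:2].mean(0))[2][0];print(np.degrees(np.arctan2(a[1],a[0])))
save(d,"elb.png")
E
python3 m6.py
```

```text
time: 4.25
position: [0.4275, -0.2644, 0.2496]
tool_rot: [3.0, 0.928, 0.003]
ft_force: [0.4, -1.3, 0.1]
grip_width: 1.0
grip_force: 0.0
top z 0.12126769813805431
block [ 469.39555664 -238.51542969] [37.29785156 30.89422913] 37.96802520751953
2460
barb yaw 19.873362826847217 max reach 0.10494894237189963
130.8332846396709
```

View pics/elb.png

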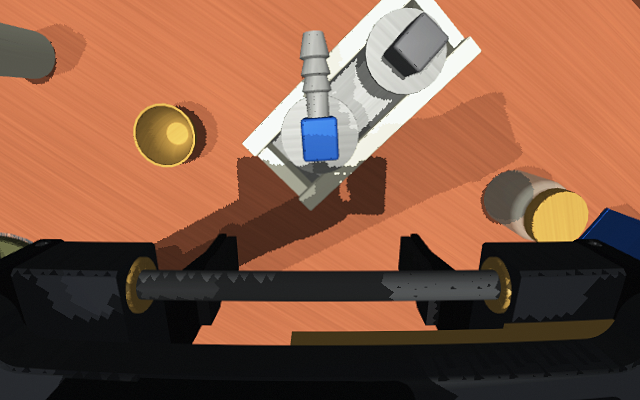

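The view shows the blue block at (320,138) with the barb straight up to (313,30), the blank at (415,45) and clear space for the fingers. Elbow yaw is about 38° and the block measures 37x31 mm, as it should.

Run:
```python
from h import *
x=[np.cos(np.radians(38)),np.sin(np.radians(38)),0]
go([.4694,-.2385,.170],frame([0,0,-1],x));go([.4694,-.2385,.080],frame([0,0,-1],x))
```

```text
mm [49.3  2.3 79.8] deg [ 0.1 -0.1 -3.6] rows>= 1.9
mm [ 49.2   2.1 169.8] deg [ 0.1 -0.1 -3.6] rows>= 3.5
```

```bash
python3 -m jog '[[[49,2,30,0,0,-3.6,87],[49,2,80,0,0,-3.6,87],[49,2,110,0,0,-3.6,87],[49,2,140,0,0,-3.6,87],[49,2,160,0,0,-3.6,87],[49,2,170,0,0,-3.6,87],[49,2,170,0,0,-3.6,87],[49,2,170,0,0,-3.6,30],[49,2,170,0,0,-3.6,20],[49,2,170,0,0,-3.6,20]]]' 60
python3 -m jog '[[[0,0,0,0,0,0,20],[0,0,0,0,0,0,20],[0,0,0,0,0,0,20],[0,0,0,0,0,0,20],[0,0,0,0,0,0,20]]]'
```

```text
time: 5.3
position: [0.4699, -0.2397, 0.0812]
tool_rot: [2.97, 1.016, 0.005]
ft_force: [-0.9, 0.1, 0.2]
grip_width: 0.815
grip_force: 0.0
time: 5.8
position: [0.4688, -0.2388, 0.0799]
tool_rot: [-2.972, -1.017, -0.002]
ft_force: [0.4, 0.1, -0.8]
grip_width: 0.361
grip_force: 60.0
```

```bash
python3 -m jog '[[[0,0,-20,0,0,0,20],[0,0,-60,0,0,0,20],[0,0,-110,0,0,0,20],[0,0,-160,0,0,0,20],[0,0,-200,0,0,0,20],[0,0,-200,0,0,0,20]]]'
cat > t.py <<'E'
from h import *
import sys
z=np.load("portf.npz");o,F,P=z["org"],z["F"],z["P"];n=F[:,2]
def tgt(h,turn,dx=.0006):  # elbow origin at port z=h (m), turned clockwise by deg
    E=R.from_rotvec(-n*np.radians(turn)).as_matrix()@F; T=np.c_[E[:,0],-E[:,1],-n]
    go(o+n*(h+.055)-E[:,0]*dx,T)
    p,r=tool();l=F.T@(p+E[:,0]*dx-o);print("elbow in port mm",(l*1e3-[0,0,55]).round(1),"yaw cw",np.degrees(-np.arctan2(*(F.T@r.as_matrix()[:,0])[[1,0]])).round(1),ctrl.get_state()["ft_force"].round(1),ctrl.get_state()["torque"].round(2))
if __name__=="__main__": tgt(float(sys.argv[1])/1e3,float(sys.argv[2]))
E
python3 t.py 60 0
```

```text
time: 6.4
position: [0.4714, -0.2404, 0.286]
tool_rot: [2.964, 1.014, 0.014]
ft_force: [1.8, -0.4, -3.5]
grip_width: 0.361
grip_force: 60.0
mm [ 194.6 -137.2   15.5] deg [ -33.4    5.5 -102.8] rows>= 12.6
elbow in port mm [-95.2 208.6 126.2] yaw cw 102.0 [ 1.8 -0.4 -3.5] [-0.13  0.09 -0.02]
```

```bash
python3 -m jog '[[[60,-40,0,-8,1,-9,20],[95,-67,5,-15,2.5,-20,20],[95,-67,5,-33,5,-103,20],[95,-67,5,-33,5,-103,20],[95,-67,5,-33,5,-103,20],[194,-137,15,-33,5,-103,20],[194,-137,15,-33,5,-103,20],[194,-137,15,-33,5,-103,20],[194,-137,15,-33,5,-103,20],[194,-137,15,-33,5,-103,20]]]'
python3 t.py 60 0
```

```text
time: 7.4
position: [0.5363, -0.0107, 0.2614]
tool_rot: [1.371, 2.365, 0.285]
ft_force: [-0.9, -0.3, -3.9]
grip_width: 0.367
grip_force: 60.0
mm [-6.2  6.1 -5.7] deg [ -6.9   1.5 -22.1] rows>= 2.7
elbow in port mm [ 8.   4.  54.8] yaw cw 22.0 [-0.9 -0.3 -3.9] [-0.08  0.96  0.04]
```

```bash
python3 -m jog '[[[-6,6,-6,-7,1.5,-22,20],[-6,6,-6,-7,1.5,-22,20],[-6,6,-6,-7,1.5,-22,20],[-6,6,-6,-7,1.5,-22,20],[-6,6,-6,-7,1.5,-22,20],[-6,6,-6,-7,1.5,-22,20]]]'
python3 t.py 15 0
python3 - <<'E'
from h import *
d=cam("scene");save(d,"s2.png",(255,130,375,230),6)
w=cam("wrist");save(w,"w3.png")
C=cloud(w);p,r=tool();L=(C-p)@r.as_matrix()
hsv=cv2.cvtColor(w["image"],cv2.COLOR_RGB2HSV).astype(int)
# barb in tool frame: centreline; foot side visible
m=(L[...,2]>-.045)&(L[...,2]<-.005)&(L[...,0]>.025)&(L[...,0]<.1)&(abs(L[...,1])<.03)&(hsv[...,1]<110)
b=L[m];print(len(b),"barb x max",b[:,0].max());
for lo in(.03,.045,.06,.075):
    q=b[(b[:,0]>lo)&(b[:,0]<lo+.015)]
    if len(q): print(lo,((q[:,1].min()+q[:,1].max())/2).round(4),q[:,2].min().round(4),len(q))
E
```

```text
time: 8.0
position: [0.5438, -0.0142, 0.2726]
tool_rot: [0.852, 2.515, 0.33]
ft_force: [0.3, 0.1, -4.3]
grip_width: 0.368
grip_force: 60.0
mm [ 3.6 -1.  46. ] deg [ 0.1  0.3 -0.7] rows>= 0.9
elbow in port mm [-3.4 -0.9 61.1] yaw cw 0.7 [ 0.3  0.1 -4.3] [-0.2   1.06  0.  ]
8636 barb x max 0.08927577783531616
0.03 -0.0002 -0.0393 1695
0.045 -0.0001 -0.0391 2130
0.06 -0.0003 -0.0395 2286
0.075 -0.0003 -0.0381 2026
```

View pics/s2.png

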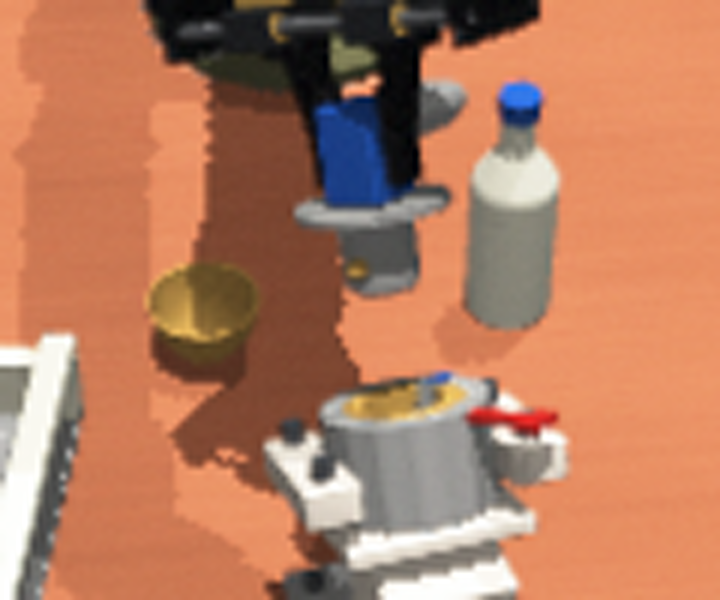

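The crop shows the elbow hanging straight in the fingers above the port, with the plug foot at (380,285), one pin at (355,270) and the bottle well clear. The barb centre line is within 0.3 mm of the tool's x axis.

```bash
sed -i 's/dx=.0006/dx=0.0/' t.py; python3 -m jog '[[[4,-1,10,0,0,-0.7,20],[4,-1,20,0,0.3,-0.7,20],[4,-1,30,0,0.3,-0.7,20],[4,-1,40,0,0.3,-0.7,20],[4,-1,46,0,0.3,-0.7,20],[4,-1,46,0,0.3,-0.7,20],[4,-1,46,0,0.3,-0.7,20]]]'
python3 t.py 5 0
```

```text
time: 8.8
position: [0.5639, -0.0091, 0.2321]
tool_rot: [0.834, 2.523, 0.33]
ft_force: [1.0, -0.1, -3.9]
grip_width: 0.363
grip_force: 60.0
mm [ 1.1 -0.6 10.7] deg [0.1 0.  0.1] rows>= 0.2
elbow in port mm [-1.1 -0.6 15.7] yaw cw -0.1 [ 1.  -0.1 -3.9] [-0.2   1.06  0.03]
```

```bash
python3 -m jog '[[[0.5,-0.5,5,0,0,0,20],[1,-0.5,10,0,0,0,20],[1,-0.5,13,0,0,0,20],[1,-0.5,13,0,0,0,20],[1,-0.5,13,0,0,0,20]]]'
python3 t.py -8 0
python3 -m jog '[[[0,0,0,0,0,0,20]]]' | head -2; python3 t.py -8 0
```

```text
time: 9.3
position: [0.5693, -0.0078, 0.2203]
tool_rot: [0.834, 2.523, 0.33]
ft_force: [0.4, -0.1, -3.2]
grip_width: 0.37
grip_force: 60.0
mm [-0.  -0.1 10.7] deg [0.1 0.  0.1] rows>= 0.2
elbow in port mm [ 0.  -0.1  2.7] yaw cw -0.1 [ 0.4 -0.1 -3.2] [-0.17  1.03 -0.03]
time: 9.4
position: [0.5694, -0.0079, 0.2207]
mm [ 0.2 -0.3 10.9] deg [0.2 0.1 0.1] rows>= 0.2
elbow in port mm [-0.2 -0.2  2.9] yaw cw -0.1 [-0.6 -0.3 -3.1] [-0.2   1.07  0.04]
```

Aligned. Going in to h ≈ -8 mm.

```bash
python3 -m jog '[[[0,0,4,0,0,0,20],[0,0,8,0,0,0,20],[0,0,11,0,0,0,20],[0,0,11,0,0,0,20]]]'
python3 t.py -18 0
```

```text
time: 9.8
position: [0.5745, -0.0069, 0.21]
tool_rot: [0.834, 2.524, 0.329]
ft_force: [-0.2, 0.2, -4.0]
grip_width: 0.365
grip_force: 60.0
mm [-0.5  0.2  9.1] deg [ 0.1 -0.   0.1] rows>= 0.2
elbow in port mm [ 0.5  0.2 -8.9] yaw cw -0.1 [-0.2  0.2 -4. ] [-0.22  1.05  0.02]
```

```bash
python3 -m jog '[[[0,0,3,0,0,0,20],[0,0,6,0,0,0,20],[0,0,9,0,0,0,20],[0,0,12,0,0,0,20],[0,0,12,0,0,0,20]]]'
python3 t.py -33 0
```

```text
time: 10.3
position: [0.5805, -0.006, 0.1998]
tool_rot: [0.834, 2.524, 0.329]
ft_force: [0.9, 0.4, -3.3]
grip_width: 0.366
grip_force: 60.0
mm [-0.3  0.  12.3] deg [ 0.1 -0.   0.1] rows>= 0.2
elbow in port mm [  0.3   0.1 -20.7] yaw cw -0.1 [ 0.9  0.4 -3.3] [-0.26  1.1  -0.03]
```

```bash
python3 -m jog '[[[0,0,4,0,0,0,20],[0,0,8,0,0,0,20],[0,0,11,0,0,0,20],[0,0,13,0,0,0,20],[0,0,13,0,0,0,20],[0,0,13,0,0,0,20]]]'
python3 t.py -33 0
```

```text
time: 10.9
position: [0.5871, -0.005, 0.1893]
tool_rot: [0.834, 2.523, 0.33]
ft_force: [-1.2, -0.9, -2.9]
grip_width: 0.364
grip_force: 60.0
mm [ 0.1 -0.3 -0.2] deg [0.2 0.  0.1] rows>= 0.0
elbow in port mm [ -0.1  -0.3 -33.2] yaw cw -0.1 [-1.2 -0.9 -2.9] [-0.2   1.15  0.02]
```

```bash
python3 -m jog '[[[0,0,0.7,0,0,0,20],[0,0,1.5,0,0,0,20],[0,0,1.5,0,0,0,20]]]'
python3 t.py -34 20
```

```text
time: 11.2
position: [0.5877, -0.0049, 0.1885]
tool_rot: [0.834, 2.523, 0.329]
ft_force: [-6.5, -0.2, 2.3]
grip_width: 0.361
grip_force: 60.0
mm [ 0.2 -0.3 -0.2] deg [ 0.2  0.  20.1] rows>= 2.3
elbow in port mm [ -0.2  -0.3 -34.2] yaw cw -0.1 [-6.5 -0.2  2.3] [-0.18  1.82  0.01]
```

```bash
python3 -m jog '[[[0,0,0,0,0,6,20],[0,0,0,0,0,12,20],[0,0,0,0,0,18,20],[0,0,0,0,0,24,20],[0,0,0,0,0,24,20]]]'
python3 t.py -34.5 40
```

```text
time: 11.7
position: [0.5881, -0.0049, 0.1891]
tool_rot: [1.364, 2.329, 0.462]
ft_force: [-5.5, -0.1, 3.4]
grip_width: 0.361
grip_force: 60.0
mm [ 0.3 -1.   0.6] deg [ 0.2 -0.  16. ] rows>= 1.9
elbow in port mm [ -0.7  -0.8 -33.9] yaw cw 24.0 [-5.5 -0.1  3.4] [-0.07  1.51  0.04]
```

Turning freely with little force. Continuing in steps, following the lead downwards.

```bash
python3 -m jog '[[[0,0,0.5,0,0,5,20],[0,0,0.9,0,0,10,20],[0,0,1.3,0,0,15,20],[0,0,1.7,0,0,20,20],[0,0,1.9,0,0,24,20],[0,0,1.9,0,0,24,20]]]'
python3 t.py -36.5 70
```

```text
time: 12.3
position: [0.589, -0.0046, 0.1876]
tool_rot: [1.856, 2.038, 0.581]
ft_force: [-6.5, -0.2, 4.0]
grip_width: 0.364
grip_force: 60.0
mm [-0.2 -1.1  0.8] deg [ 0.2 -0.1 22.1] rows>= 2.6
elbow in port mm [ -0.7  -0.9 -35.7] yaw cw 47.9 [-6.5 -0.2  4. ] [-0.08  1.69  0.11]
```

```bash
python3 -m jog '[[[0,0,0.4,0,0,5,20],[0,0,0.8,0,0,10,20],[0,-0.3,1.1,0,0,15,20],[0,-0.5,1.4,0,0,20,20],[0,-0.5,1.6,0,0,24,20],[0,-0.5,1.6,0,0,24,20]]]'
python3 t.py -37 98.4
```

```text
time: 12.9
position: [0.5897, -0.0046, 0.1863]
tool_rot: [2.297, 1.649, 0.682]
ft_force: [-5.4, -0.1, 4.0]
grip_width: 0.363
grip_force: 60.0
mm [-0.5 -0.9 -0.1] deg [ 0.2 -0.2 26.5] rows>= 3.1
elbow in port mm [ -0.7  -0.8 -37.1] yaw cw 71.9 [-5.4 -0.1  4. ] [-0.12  1.54  0.02]
```

```bash
python3 -m jog '[[[0,0,0,0,0,6,20],[0,-0.3,0.2,0,0,12,20],[0,-0.5,0.2,0,0,18,20],[0,-0.5,0.2,0,0,23,20],[0,-0.5,0.2,0,0,26.5,20],[0,-0.5,0.2,0,0,26.5,20],[0,-0.5,0.2,0,0,26.5,20]]]'
python3 t.py -37 98.4
```

```text
time: 13.6
position: [0.5898, -0.0048, 0.1863]
tool_rot: [2.701, 1.115, 0.768]
ft_force: [-6.0, -1.7, 4.2]
grip_width: 0.366
grip_force: 60.0
mm [-0.8 -0.7 -0.2] deg [ 0.2 -0.3  0. ] rows>= 0.0
elbow in port mm [ -0.9  -0.7 -37.1] yaw cw 98.4 [-6.  -1.7  4.2] [-0.16  1.39 -0.02]
```

```bash
python3 -m jog '[[[0,0,0,0,0,0,45],[0,0,0,0,0,0,60],[0,0,0,0,0,0,87],[0,0,0,0,0,0,87],[0,0,0,0,0,0,87],[0,0,0,0,0,0,87],[0,0,0,0,0,0,87],[0,0,0,0,0,0,87]]]'
python3 -m jog '[[[0,0,-15,0,0,0,87],[0,0,-40,0,0,0,87],[0,0,-70,0,0,0,87],[0,0,-100,0,0,0,87],[0,0,-130,0,0,0,87],[-25,0,-150,0,0,0,87],[-40,0,-150,0,0,0,87],[-40,0,-150,0,0,0,87],[-40,0,-150,0,0,0,87]]]'
cat > m7.py <<'E'
from h import *
z=np.load("portf.npz");o,F,P=z["org"],z["F"],z["P"]
w=cam("wrist");save(w,"done.png");C=cloud(w);L=(C-o)@P
hsv=cv2.cvtColor(w["image"],cv2.COLOR_RGB2HSV).astype(int)
bl=(hsv[...,0]>98)&(hsv[...,0]<125)&(hsv[...,1]>120)&(np.hypot(L[...,0],L[...,1])<.035)&(abs(L[...,2]-.059)<.006)
q=L[bl];r=cv2.minAreaRect((q[:,:2]*1e4).astype(np.float32));print("block top h",np.median(q[:,2]),np.array(r[0])/10,np.array(r[1])/10,r[2])
b=L[(L[...,2]>.03)&(L[...,2]<.065)&(L[...,0]>.025)&(L[...,0]<.1)&(abs(L[...,1])<.03)]
for lo in(.03,.045,.06,.075):
    q=b[(b[:,0]>lo)&(b[:,0]<lo+.015)];print(lo,((q[:,1].min()+q[:,1].max())/2).round(4),len(q))
print(b[:,0].max())
E
python3 m7.py
```

```text
time: 14.4
position: [0.5888, -0.0044, 0.1842]
tool_rot: [2.703, 1.117, 0.764]
ft_force: [0.2, 0.6, 0.2]
grip_width: 0.967
grip_force: 0.0
time: 15.3
position: [0.5197, -0.0386, 0.2414]
tool_rot: [2.761, 1.139, 0.689]
ft_force: [0.0, -1.1, 0.1]
grip_width: 1.002
grip_force: 0.0
block top h 0.05905525147007372 [ 1.3577774  -1.43294678] [37.17519836 31.4121521 ] 0.40931206941604614
0.03 -0.0017 818
0.045 -0.0015 975
0.06 -0.0016 1032
0.075 -0.0018 915
0.09117461676751108
```

View pics/done.png

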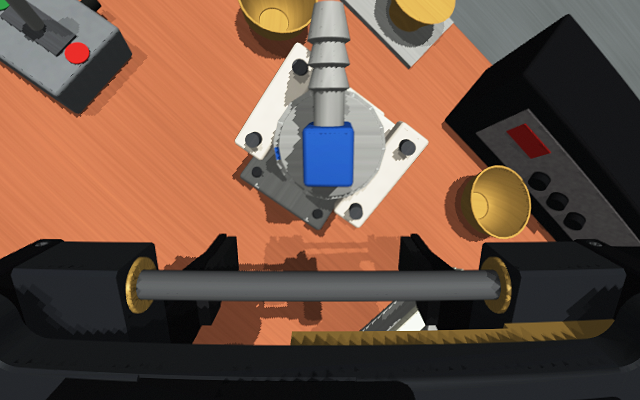

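The elbow is home: the barb points over the pointer, straight up in the picture at (330,20), with the block at (328,155). Its yaw is 0.4° off the pointer and its top is 59 mm above the mouth. Now the toggle.

```bash
cat > m8.py <<'E'
from h import *
def knob(n):
    d=cam(n);C=cloud(d).reshape(-1,3)
    q=C[(C[:,2]>.118)&(C[:,2]<.16)&(np.hypot(C[:,0]-.517,C[:,1]-.306)<.06)&(d["image"].reshape(-1,3).max(1)<90)]
    print(n,len(q),q.mean(0).round(4),q.min(0).round(4),q.max(0).round(4))
    return d
if __name__=="__main__":
    knob("top");d=knob("scene")
    ax=np.array([.5092-.5257,.3569-.2554]);print("box y yaw",np.degrees(np.arctan2(ax[1],ax[0])))
    u=ax/np.linalg.norm(ax);c=np.array([.5175,.306]);T=frame([0,0,-1],[*u,0])
    go([.47,.05,.32],T);go([*(c-u*.055),.25],T)
E
python3 m8.py
```

```text
top 54 [0.5172 0.3047 0.1499] [0.5073 0.2926 0.1418] [0.5285 0.3167 0.1575]
scene 42 [0.5212 0.3033 0.1418] [0.5119 0.2934 0.1211] [0.5303 0.3148 0.1528]
box y yaw 99.23332350927718
mm [ 57.9 -78.4 -82.1] deg [ 23.7 -14.  -53.3] rows>= 7.0
mm [ 205.  -203.7   24.7] deg [ 23.7 -14.  -53.3] rows>= 7.0
```

```bash
python3 -m jog '[[[0,-20,-50,3,-2,-7,0],[25,-45,-82,6,-4,-14,0],[58,-78,-82,9,-6,-21,0],[90,-110,-60,12,-7,-28,0],[120,-135,-40,16,-9,-35,0],[150,-160,-20,24,-14,-53,0],[180,-185,5,24,-14,-53,0],[205,-204,24,24,-14,-53,0],[205,-204,24,24,-14,-53,0],[205,-204,24,24,-14,-53,0]]]'
cat > k.py <<'E'
from h import *
u=np.array([np.cos(np.radians(99.2)),np.sin(np.radians(99.2))]);c=np.array([.518,.305]);T=frame([0,0,-1],[*u,0])
import sys
y,z=map(float,sys.argv[1:3]);go([*(c+u*y/1e3),z/1e3],T);p,r=tool();print("local y",((p[:2]-c)@u*1e3).round(1),"x",((p[:2]-c)@[u[1],-u[0]]*1e3).round(1),"z",p[2].round(3),ctrl.get_state()["ft_force"].round(1))
E
python3 k.py -50 122
```

```text
time: 16.45
position: [0.5249, 0.254, 0.2472]
tool_rot: [-2.03, -2.383, 0.009]
ft_force: [0.1, -0.7, 1.0]
grip_width: 0.174
grip_force: 0.0
mm [  0.9   2.8 125.2] deg [-0.7 -0.3 -0. ] rows>= 2.5
local y -51.5 x -1.4 z 0.247 [ 0.1 -0.7  1. ]
```

Go down, then push until the finger face (about 9.5 mm half-width) brings the knob to roughly 0.43 rad, i.e. local y ≈ 14 mm.

```bash
python3 -m jog '[[[1,2,40,0,0,0,0],[1,2,80,0,0,0,0],[1,2,110,0,0,0,0],[1,2,125,0,0,0,0],[1,2,125,0,0,0,0],[20,2,125,0,0,0,0],[35,2,125,0,0,0,0],[48,2,125,0,0,0,0],[55,2,125,0,0,0,0],[55,2,125,0,0,0,0]]]'
python3 k.py 14 122; python3 -c "
from m8 import *
knob('scene');knob('top')"
```

```text
time: 17.45
position: [0.5176, 0.3081, 0.1258]
tool_rot: [-2.034, -2.385, 0.003]
ft_force: [-0.6, -2.2, 1.0]
grip_width: 0.002
grip_force: 0.8
mm [10.8 -0.2  3.9] deg [-0.3 -0.2 -0.1] rows>= 0.2
local y 3.2 x 0.1 z 0.126 [-0.6 -2.2  1. ]
scene 52 [0.5241 0.306  0.141 ] [0.5151 0.2955 0.1188] [0.5324 0.3257 0.1579]m8.py:5: RuntimeWarning: Mean of empty slice.
  print(n,len(q),q.mean(0).round(4),q.min(0).round(4),q.max(0).round(4))
  ret = um.true_divide(
Traceback (most recent call last):
  File "m8.py", line 5, in knob
    print(n,len(q),q.mean(0).round(4),q.min(0).round(4),q.max(0).round(4))
                                      ~~~~~^^^
ValueError: zero-size array to reduction operation minimum which has no identity
```

Force matches the spring at about 0.29 rad (2.1 N). Push 11 mm more and hold.

```bash
python3 -m jog '[[[5,0,2,0,0,0,0],[11,0,2,0,0,0,0],[11,0,2,0,0,0,0],[11,0,2,0,0,0,0],[11,0,2,0,0,0,0]]]'
python3 k.py 14 122
python3 - <<'E'
from h import *
d=cam("scene");save(d,"tog.png",(360,150,450,225),7)
E
```

```text
time: 18.05
position: [0.5156, 0.3171, 0.1225]
tool_rot: [-2.036, -2.383, 0.007]
ft_force: [-1.1, -3.0, -2.1]
grip_width: 0.003
grip_force: 1.7
mm [1.7 0.4 0.5] deg [-0.5 -0.2 -0.2] rows>= 0.1
local y 12.3 x -0.4 z 0.122 [-1.1 -3.  -2.1]
```

View pics/tog.png

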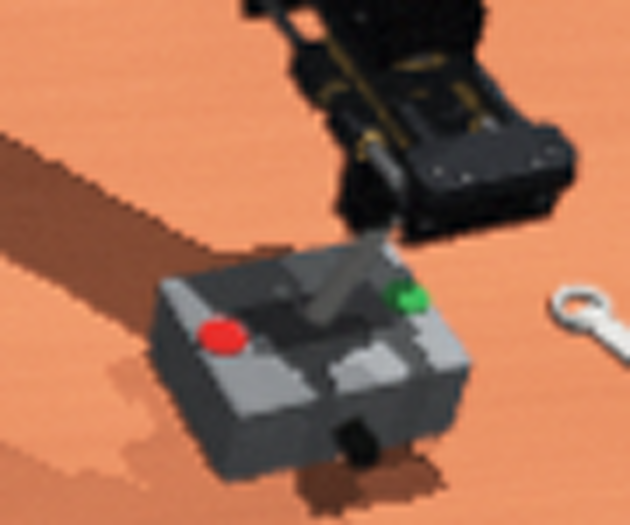

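The picture shows the stem at (350,280) leaning well over to the green disc at (408,297). I'll add 2 mm and hold.

```bash
python3 -m jog '[[[2,0,0,0,0,0,0],[2,0,0,0,0,0,0],[2,0,0,0,0,0,0],[2,0,0,0,0,0,0],[2,0,0,0,0,0,0],[2,0,0,0,0,0,0],[2,0,0,0,0,0,0],[2,0,0,0,0,0,0],[2,0,0,0,0,0,0],[2,0,0,0,0,0,0]]]'
python3 k.py -50 122
```

```text
time: 19.1
position: [0.5153, 0.3198, 0.1229]
tool_rot: [-2.036, -2.383, 0.005]
ft_force: [-0.3, -4.5, -3.4]
grip_width: 0.007
grip_force: 2.5
mm [-65.    0.5   0.7] deg [-0.4 -0.2 -0.2] rows>= 1.3
local y 15.0 x -0.3 z 0.123 [-0.3 -4.5 -3.4]
```

```bash
python3 -m jog '[[[-5,0,0,0,0,0,0],[-12,0,0,0,0,0,0],[-19,0,0,0,0,0,0],[-26,0,0,0,0,0,0],[-33,0,0,0,0,0,0],[-40,0,0,0,0,0,0],[-52,0,0,0,0,0,0],[-65,0,0,0,0,0,0],[-65,0,-50,0,0,0,0],[-65,0,-100,0,0,0,0]]]'
python3 -m jog '[[[0,0,-30,0,0,0,0],[0,0,-30,0,0,0,0],[0,0,-30,0,0,0,0],[0,0,-30,0,0,0,0],[0,0,-30,0,0,0,0]]]'
python3 - <<'E'
from m8 import *
knob("top") if 0 else knob("scene")
z=np.load("portf.npz");o,P=z["org"],z["P"];d=cam("scene");C=cloud(d);L=(C-o)@P
h=cv2.cvtColor(d["image"],cv2.COLOR_RGB2HSV).astype(int);b=(h[...,0]>98)&(h[...,0]<125)&(h[...,1]>120)&(np.hypot(L[...,0],L[...,1])<.03)&(L[...,2]>.053)
print("block top h",np.percentile(L[b][:,2],[50,90]),L[b].mean(0).round(4)); print(ctrl.get_state()["ft_force"].round(1),abs(ctrl.get_state()["qd"]).max().round(3))
E
```

```text
time: 20.1
position: [0.5258, 0.2531, 0.2223]
tool_rot: [-2.037, -2.38, 0.01]
ft_force: [1.6, 0.9, 0.3]
grip_width: 0.003
grip_force: 0.0
time: 20.6
position: [0.526, 0.2546, 0.251]
tool_rot: [-2.035, -2.382, 0.008]
ft_force: [-0.5, -0.8, -0.0]
grip_width: 0.007
grip_force: 0.0
scene 43 [0.5215 0.3031 0.1415] [0.511  0.2949 0.119 ] [0.5303 0.3143 0.1521]
block top h [0.0579283  0.05965196] [ 0.0061 -0.0073  0.0575]
[-0.6  0.2 -0.1] 0.009
```

The toggle is back upright, the elbow is still home, and the arm is clear.

```bash
python3 -c "
from bench import ctrl
print(ctrl.close_job())"
```

```text
the job is handed in; nothing more can be done
None
```

The job is handed in: the elbow is threaded home and let go with its barb about 0.4° from the red pointer, and the toggle was held on green for over a second and sprang back upright. The arm ended clear of everything at about 21 s; no verdict came back.

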